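# Scrub the jar on the wash mat with the brush that fits it

## Task

Take from the rack the brush whose head matches the jar standing on the ribbed wash mat, and scrub the inside of that jar with three full strokes: each goes down to the bottom and then up until the top of the bristles reaches the rim. Then hang the brush back in its free fork on the rack, pushed fully home and resting on its collar. Leave the jar standing where it was, do not ram the glass, and leave the other brush, the other jar and everything else on the bench alone.

Things in the scene. Friction and masses are not known exactly. Their poses are not given: they have to be found in the camera images.
- brush_wide: Bottle brush, 214 mm long, 90 g, hung upright. Origin: centre of its lower tip; z up the stem; round, yaw means nothing. From the tip: head 0-60 mm, 65 mm wide over bristles that give way freely, firm core 50 mm; steel stem 8 mm thick to 140; collar disc 36 mm wide, 140-146; round grey handle 20 mm thick, 146-214. The fatter head: matches the wide jar, cannot enter the slim one.
- brush_slim: Bottle brush, 214 mm long, 70 g, hung upright. Origin: centre of its lower tip; z up the stem; round, yaw means nothing. From the tip: head 0-60 mm, 47 mm wide over bristles that give way freely, firm core 32 mm; steel stem 8 mm thick to 140; collar disc 36 mm wide, 140-146; round grey handle 20 mm thick, 146-214. The thinner head: matches the slim jar.
- rack: Fixed steel rack, 250 mm wide (y), 165 high; two steel forks on top, a brush in either (order varies). Origin: centre of underside. Its -x is the open front, roughly facing the robot. Two posts and a crossbar stand 53 mm behind the seats, as high as the forks. Base plate 10 mm thick, to 58 mm before the seats. A hung brush rests its collar on the tines, tip 25 mm above the bench.
- slot_a (a point): Seat of the -y fork, on top of the tines, 165 mm above the bench: a hung brush's stem axis stands here (it can go 3 mm deeper). The slot, 16 mm wide, runs from here along the rack's -x for 38 mm, then flares; tines end 56 mm out. A brush slides out that way, and is put back the same way, collar above the tines, then let down.
- slot_b (a point): The same for the +y fork, 110 mm from slot_a.
- jar_wide: Wide clear glass beaker, loose, 0.35 kg, standing upright: outer diameter 72, inner diameter 66, height 110 mm. Origin at the centre of its underside, z up.
- jar_wide_floor (a point): Centre of the wide jar's inner floor, 6 mm above its underside; the rim is 104 mm above this point.
- jar_slim: Slim tall clear glass cylinder on a round foot of 84 mm diameter, loose, 0.35 kg, standing upright: tube outer diameter 54, inner diameter 48, overall height 125 mm. Origin at the centre of its underside, z up.
- jar_slim_floor (a point): Centre of the slim jar's inner floor, 12 mm above its underside; the rim is 113 mm above this point.
- wash_mat: Square grey mat with dark ribs, 120 x 120 x 6 mm, fixed to the bench; the jar to be scrubbed stands on it (which of the two varies). Origin at the centre of its underside.
- drying_tile: Round white tile, 124 mm diameter, 6 mm thick, fixed; the other jar, already clean, stands on it. Origin at the centre of its underside.
- dish_near: Bystander: closed petri dish with amber medium, 60 mm diameter, 16 mm high. Origin under its centre.
- dish_far: Bystander: closed petri dish with red medium, 94 mm diameter, 16 mm high. Origin under its centre.
- flask: Bystander: conical glass flask, 82 mm diameter at the foot, 126 mm high. Origin under its centre.
- tip_box: Bystander: grey box with a clear cover, 80 x 120 x 68 mm. Origin under its centre.
- reagent: Bystander: small amber jar, 60 mm diameter, about 100 mm high. Origin under its centre.
Not all that is in view belongs to the job. What is shaped like the jar_wide but red or yellow is not meant.

How it is judged:
On the way, in this order (a step that is already met when the one before it is completed fails the run):
1. first stroke down: the tip of the matching brush is within 12 mm of the inner floor of the jar on the wash mat (((horizontal distance between jar_wide and wash_mat below 0.09 m and horizontal distance between brush_wide and jar_wide_floor below 0.02 m and z of brush_wide in the frame of jar_wide_floor between -0.01 and 0.012 m) or (horizontal distance between jar_slim and wash_mat below 0.09 m and horizontal distance between brush_slim and jar_slim_floor below 0.02 m and z of brush_slim in the frame of jar_slim_floor between -0.01 and 0.012 m))), for 0.03 s.
2. first stroke up: still in the jar, the brush is raised until the top of its bristles is at the rim (8 mm short of it is enough) (((horizontal distance between jar_wide and wash_mat below 0.09 m and horizontal distance between brush_wide and jar_wide_floor below 0.02 m and z of brush_wide in the frame of jar_wide_floor between 0.036 and 0.104 m) or (horizontal distance between jar_slim and wash_mat below 0.09 m and horizontal distance between brush_slim and jar_slim_floor below 0.02 m and z of brush_slim in the frame of jar_slim_floor between 0.045 and 0.113 m))), for 0.03 s.
3. second stroke down: the tip of the matching brush is within 12 mm of the inner floor of the jar on the wash mat (((horizontal distance between jar_wide and wash_mat below 0.09 m and horizontal distance between brush_wide and jar_wide_floor below 0.02 m and z of brush_wide in the frame of jar_wide_floor between -0.01 and 0.012 m) or (horizontal distance between jar_slim and wash_mat below 0.09 m and horizontal distance between brush_slim and jar_slim_floor below 0.02 m and z of brush_slim in the frame of jar_slim_floor between -0.01 and 0.012 m))), for 0.03 s.
4. second stroke up: still in the jar, the brush is raised until the top of its bristles is at the rim (8 mm short of it is enough) (((horizontal distance between jar_wide and wash_mat below 0.09 m and horizontal distance between brush_wide and jar_wide_floor below 0.02 m and z of brush_wide in the frame of jar_wide_floor between 0.036 and 0.104 m) or (horizontal distance between jar_slim and wash_mat below 0.09 m and horizontal distance between brush_slim and jar_slim_floor below 0.02 m and z of brush_slim in the frame of jar_slim_floor between 0.045 and 0.113 m))), for 0.03 s.
5. third stroke down: the tip of the matching brush is within 12 mm of the inner floor of the jar on the wash mat (((horizontal distance between jar_wide and wash_mat below 0.09 m and horizontal distance between brush_wide and jar_wide_floor below 0.02 m and z of brush_wide in the frame of jar_wide_floor between -0.01 and 0.012 m) or (horizontal distance between jar_slim and wash_mat below 0.09 m and horizontal distance between brush_slim and jar_slim_floor below 0.02 m and z of brush_slim in the frame of jar_slim_floor between -0.01 and 0.012 m))), for 0.03 s.
6. third stroke up: still in the jar, the brush is raised until the top of its bristles is at the rim (8 mm short of it is enough) (((horizontal distance between jar_wide and wash_mat below 0.09 m and horizontal distance between brush_wide and jar_wide_floor below 0.02 m and z of brush_wide in the frame of jar_wide_floor between 0.036 and 0.104 m) or (horizontal distance between jar_slim and wash_mat below 0.09 m and horizontal distance between brush_slim and jar_slim_floor below 0.02 m and z of brush_slim in the frame of jar_slim_floor between 0.045 and 0.113 m))), for 0.03 s.
At the end, for the whole second after the job is handed in: After the three strokes both brushes hang still (slight sway under 50 mm/s is fine) in the rack's forks, upright within 7 degrees, stem within 16 mm of a seat, and collar down on the tines within 6 mm; both jars stand upright (within 3 degrees), at rest, within 30 mm of where they started ((horizontal distance between brush_wide and slot_a below 0.016 m or horizontal distance between brush_wide and slot_b below 0.016 m) and z of brush_wide in the frame of rack between 0.019 and 0.031 m and angle between each of brush_wide, brush_slim's own z axis and vertical below 0.12 rad and linear speed of each of brush_wide, brush_slim below 0.05 m/s and (horizontal distance between brush_slim and slot_a below 0.016 m or horizontal distance between brush_slim and slot_b below 0.016 m) and z of brush_slim in the frame of rack between 0.019 and 0.031 m and distance of each of jar_wide, jar_slim from where it was at the start of the episode below 0.03 m and angle between each of jar_wide, jar_slim's own z axis and vertical below 0.06 rad and linear speed of each of jar_wide, jar_slim below 0.02 m/s); the robot touches nothing.
It fails at once if a jar is tipped over or lifted or shoved more than 50 mm away (angle between any of jar_wide, jar_slim's own z axis and vertical above 0.4 rad or distance of any of jar_wide, jar_slim from where it was at the start of the episode above 0.05 m).
It fails at once if the brush or the robot rams a jar with more than 40 N (contact force between any of brush_wide, brush_slim, the arm, the fingers and jar_wide above 40 N or contact force between any of brush_wide, brush_slim, the arm, the fingers and jar_slim above 40 N).
It fails at once if the brush that does not match the jar on the mat is taken or shifted more than 40 mm ((horizontal distance between jar_wide and wash_mat below 0.09 m and distance of brush_slim from where it was at the start of the episode above 0.04 m) or (horizontal distance between jar_slim and wash_mat below 0.09 m and distance of brush_wide from where it was at the start of the episode above 0.04 m)).
It fails at once if a bystander is pushed more than 30 mm (distance of any of dish_near, dish_far, flask, tip_box, reagent from where it was at the start of the episode above 0.03 m).
It also fails if it takes over 70 s, if anything falls off the work surface, if the arm or the gripper's body presses on something with over 40 N, if the wrist force passes 120 N, or if a joint passes its speed limit or range.

## Robot

A 7-joint arm with a two-finger parallel gripper is mounted at the origin on the work surface. World frame = base frame: x ahead of the robot, y to its left, z up, the work surface at z = 0. Lengths are in m, angles in rad, forces in N, time in s.
With the tool pointing down it reaches from about 0.425 to 0.875 m from the base axis. Payload 8.4 kg.
Tool frame: the origin (TCP) lies at the very end of the fingers, on their centre line; the grasp point (between the pads) lies 19 mm behind it; z points along the fingers, y is the line along which they close (so a half turn about z gives the same grasp; the last joint's range is limited). The gripper opens to 85 mm and grips with 20 to 120 N. Pads are 22 mm wide; open, the fingers measure 114 mm over their backs; the gripper's body (76 mm by 85 mm) begins 54 mm behind the grasp point. The pads swing forward as they close: fully open they stand 13 mm farther back than shut.
Start: joints at [-1.403, 0.333, 0.04, 1.465, -0.013, 1.343, -0.059], TCP at [0.171, 0.627, 0.231] pointing down, gripper open.
Joint ranges: [-2.58, 2.58], [-0.38, 2.09], [-1.3, 1.39], [0.25, 2.4], [-1.5, 4.64], [0.08, 2.09], [-2.65, 2.65]. Speed limits (rad/s): [2.22, 2.22, 2.79, 2.79, 3.14, 3.14, 3.14].

## Interface

Orientations are given as a unit quaternion [w, x, y, z].
In Python, from cell import robot, viewer gives the robot as it stands. The module is installed in compiled form; this text tells all that it offers.
- The arm moves only by the tool move_arm, never from a script. Its argument "steps" is a list of rows, each an object of numbers: "ax", "ay", "az": the turn, a rotation vector about the tool's x, y, z in rad; "x", "y", "z": the shift along the tool's x, y, z in m; "hand": the finger opening in m, from 0 to 0.0854. A call has 1 to 10 rows; each row shifts and turns the commanded pose from where the row before left it, along the tool's axes as they then stand; what a row does not reach is not made up. A row lasts 1/8 s, in which the tool goes at most 62.5 mm and 10.7 degrees, less where a joint would pass 70% of its speed; a pose out of reach is approached as far as the arm can. A call is refused whole if a number of a shift passes 0.0625 or a number of a turn 0.188, either way. A call with a gripper value outside its range is refused whole. The fingers move at their own pace and stop on an object; "newtons" is the grip in N (left out, the last holds). Time passes only in rows, so rows that do not move let the fingers close. It gives the time, the measured TCP pose, the force, the opening and the grip force at its end, in the units of the state.
- robot.get_obs(): the state, without advancing time (a new reading comes with each control period).
- viewer.read_camera(name): name is "scene" or "top"; returns a dict with "image" (480x640x3 uint8, blue, green, red), "intrinsics" (3x3 intrinsics, pixels), "world_from_camera" (4x4, takes a point from camera to world coordinates). Camera axes: x right, y down, z forward; pixel columns grow to the right and rows downward; lengths in m; the calibration is good to about 2 mm. A picture is of the moment at which its call begins. There is no depth.
- robot.close_job(): hands the job in; it is judged then, once.
The state is a dict: "clock": time; "joints": joint angles; "qvel": joint speeds; "tau": joint torques, N m; "eef_pos": TCP position; "ee_rot": TCP orientation; "contact_force": force on the tool from outside, world axes, zero at the start; "ft_torque": the same for the moment, N m; "opening": finger opening in m; "gripper_force": force on a finger pad.
Only numpy, scipy, OpenCV 4.12 (cv2) and the standard library are available. Lean on these libraries where they do the work, as an engineer would, in place of code of your own. Each camera call takes 0.05 s, during which the arm holds its last target. There are 200 camera calls.

## Working session

There is one attempt and no reset: what is moved stays moved. The work goes in short steps, Python scripts to look and compute and a tool call to move; the robot and the scene stay as the last step left them, time stands still between calls to the robot, and variables do not carry over. Pictures are saved under pics/ and viewed, at most 10 in all, crops included, and the job is handed in when it is done.

Besides the shell and the picture viewer there is one more tool, called after "Call:" as name(argument=value, ...) on one line, values as JSON. move_arm: Moves the arm, as the interface text tells. Its arguments: {"type":"object","properties":{"steps":{"type":"array","items":{"type":"object","properties":{"ax":{"type":"number"},"ay":{"type":"number"},"az":{"type":"number"},"x":{"type":"number"},"y":{"type":"number"},"z":{"type":"number"},"hand":{"type":"number"}}}},"newtons":{"type":"number"}},"required":["steps"]}

```bash
mkdir -p pics; python3 - <<'E'
from cell import robot, viewer
import cv2,numpy as np
np.set_printoptions(precision=4,suppress=True)
for n in("scene","top"):
    d=viewer.read_camera(n); cv2.imwrite(f"pics/{n}0.png",d["image"]); print(n,d["intrinsics"],d["world_from_camera"])
print(robot.get_obs())
E
```

```text
scene [[479.1693   0.     323.5616]
 [  0.     479.1693 244.5543]
 [  0.       0.       1.    ]] [[ 0.7225  0.4518 -0.5233  1.1857]
 [ 0.691  -0.495   0.5267 -0.6114]
 [-0.0211 -0.7422 -0.6699  0.9375]
 [ 0.      0.      0.      1.    ]]
top [[512.3192   0.     317.7782]
 [  0.     512.3192 243.172 ]
 [  0.       0.       1.    ]] [[ 0.1115 -0.9666  0.2309  0.2627]
 [-0.9938 -0.1089  0.0238  0.0257]
 [ 0.0021 -0.2321 -0.9727  1.3543]
 [ 0.      0.      0.      1.    ]]
{'clock': 0.1, 'joints': array([-1.4032,  0.3339,  0.0399,  1.4662, -0.0134,  1.3433, -0.0585]), 'qvel': array([-0.0008, -0.0007, -0.0001, -0.0026,  0.0005,  0.0011,  0.0009]), 'tau': array([  0.0046, -66.0013,   1.3706, -40.6467,   0.017 ,   0.0091,
        -0.    ]), 'eef_pos': array([0.1713, 0.6266, 0.2305]), 'ee_rot': array([-0.0001,  0.133 ,  0.9911, -0.0007]), 'contact_force': array([0.3648, 0.1365, 0.3301]), 'ft_torque': array([-0.0714,  0.0222, -0.003 ]), 'gripper_force': 0.0, 'opening': 0.08499811466279653}
```

View pics/scene0.png

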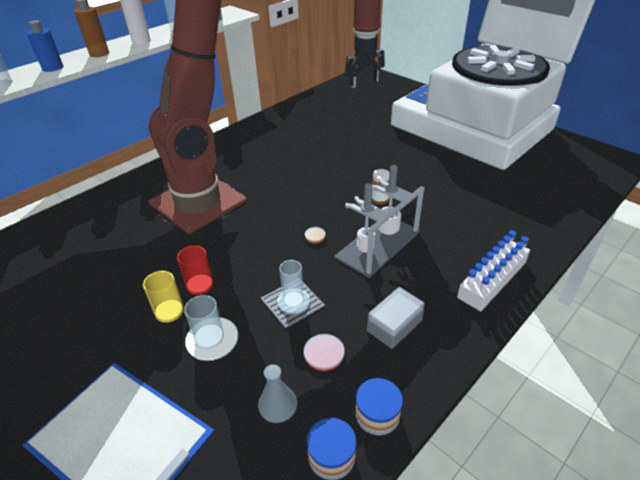

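View pics/top0.png

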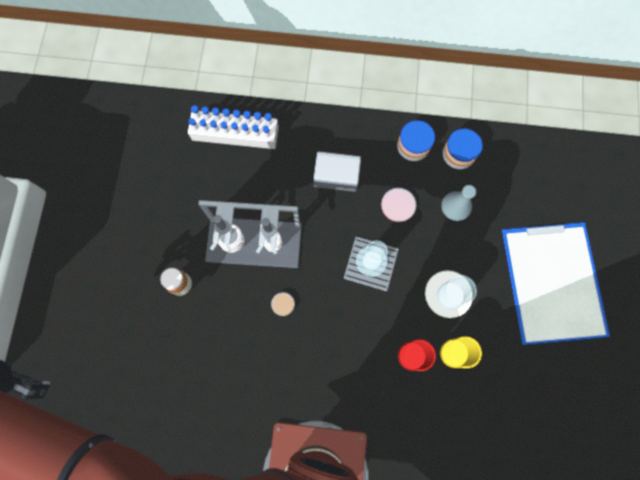

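The slim, footed jar stands on the mat (scene ~292,285; top ~372,260), so I need brush_slim. The rack is at top ~(253,235), and the wide jar is on the tile at top ~(452,293). Next I'll crop in closer on the rack and the mat.

```bash
python3 - <<'E'
import cv2,numpy as np
a=cv2.imread("pics/top0.png")[190:300,150:310]; b=cv2.imread("pics/scene0.png")[160:330,255:435]
a=cv2.resize(a,None,fx=5,fy=5,interpolation=2); cv2.imwrite("pics/c1.png",a)
b=cv2.resize(b,None,fx=3.5,fy=3.5,interpolation=2); cv2.imwrite("pics/c2.png",b)
print(a.shape,b.shape)
E
```

```text
(550, 800, 3) (595, 630, 3)
```

View pics/c1.png

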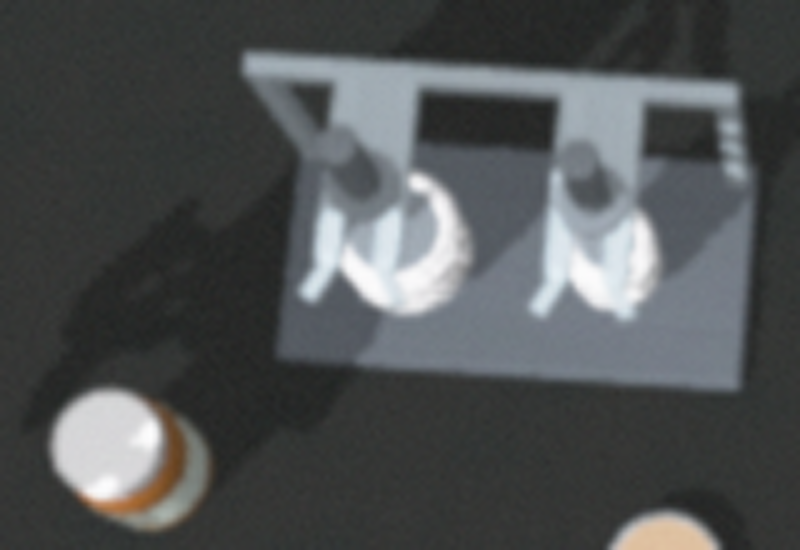

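View pics/c2.png

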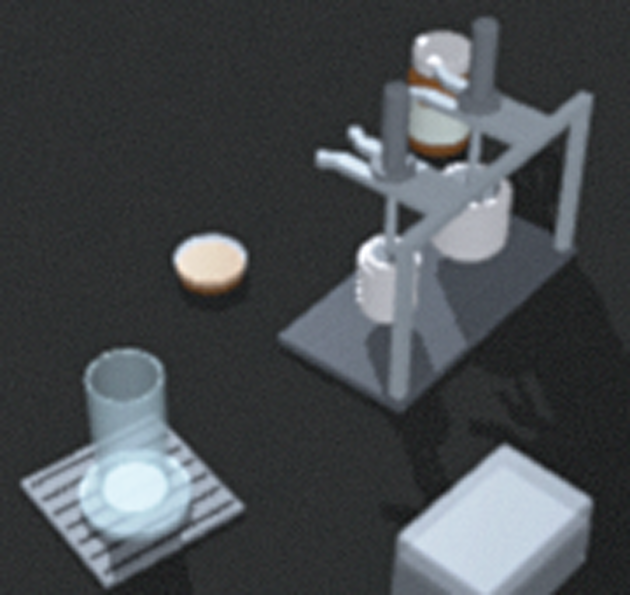

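The slim brush hangs in the right-hand (-y) fork: its handle top is at top-crop (578,158) and scene-crop (396,89). The jar rim is centred at scene-crop (125,376). I'll triangulate these points and crop the jar in the top view.

```bash
cat > h.py <<'E'
import numpy as np
C={"scene":(np.array([[479.1693,0,323.5616],[0,479.1693,244.5543],[0,0,1]]),np.array([[0.7225,0.4518,-0.5233,1.1857],[0.691,-0.495,0.5267,-0.6114],[-0.0211,-0.7422,-0.6699,0.9375]])),
"top":(np.array([[512.3192,0,317.7782],[0,512.3192,243.172],[0,0,1]]),np.array([[0.1115,-0.9666,0.2309,0.2627],[-0.9938,-0.1089,0.0238,0.0257],[0.0021,-0.2321,-0.9727,1.3543]]))}
def ray(c,u,v):
    K,T=C[c]; d=T[:,:3]@np.linalg.inv(K)@[u,v,1]; return T[:,3],d/np.linalg.norm(d)
def plane(c,uv,z):
    o,d=ray(c,*uv); return o+d*(z-o[2])/d[2]
def tri(uvs,uvt):
    o1,d1=ray("scene",*uvs);o2,d2=ray("top",*uvt)
    s=np.linalg.lstsq(np.c_[d1,-d2],o2-o1,rcond=None)[0]
    p,q=o1+s[0]*d1,o2+s[1]*d2; return (p+q)/2,np.linalg.norm(p-q)
def proj(c,p):
    K,T=C[c]; q=K@T[:,:3].T@(np.array(p)-T[:,3]); return q[:2]/q[2]
ct=lambda u,v:((u+.5)/5-.5+150,(v+.5)/5-.5+190)
cs=lambda u,v:((u+.5)/3.5-.5+255,(v+.5)/3.5-.5+160)
E
python3 - <<'E'
from h import *
import cv2
np.set_printoptions(precision=4,suppress=True)
for n,s,t in(("slim",(396,89),(578,158)),("wide",(485,25),(335,145))):
    print(n,tri(cs(*s),ct(*t)),plane("scene",cs(*s),.239),plane("top",ct(*t),.239))
print("collars top",plane("top",ct(594,203),.171),plane("top",ct(364,188),.171),"scene",plane("scene",cs(392,170),.171),plane("scene",cs(481,97),.171))
print("bar",plane("top",ct(243,50),.165),plane("top",ct(738,82),.165))
print("base",plane("top",ct(278,360),.01),plane("top",ct(742,390),.01))
print("rim scene",plane("scene",cs(125,376),.131),"foot",plane("scene",cs(135,495),.014))
a=cv2.imread("pics/top0.png")[225:300,335:410]
a=cv2.resize(a,None,fx=8,fy=8,interpolation=2); cv2.imwrite("pics/c3.png",a)
E
```

```text
slim (array([0.5656, 0.1771, 0.2363]), np.float64(5.947612241413461e-05)) [0.5679 0.1741 0.239 ] [0.5649 0.1768 0.239 ]
wide (array([0.5601, 0.2883, 0.2345]), np.float64(0.0008264727192460187)) [0.5642 0.283  0.239 ] [0.5586 0.2869 0.239 ]
collars top [0.562  0.1754 0.171 ] [0.5571 0.2857 0.171 ] scene [0.5723 0.1686 0.171 ] [0.564  0.2866 0.171 ]
bar [0.6208 0.3563 0.165 ] [0.6316 0.1148 0.165 ]
base [0.4978 0.352  0.01  ] [0.5093 0.1035 0.01  ]
rim scene [ 0.5526 -0.089   0.131 ] foot [ 0.5557 -0.0929  0.014 ]
```

View pics/c3.png

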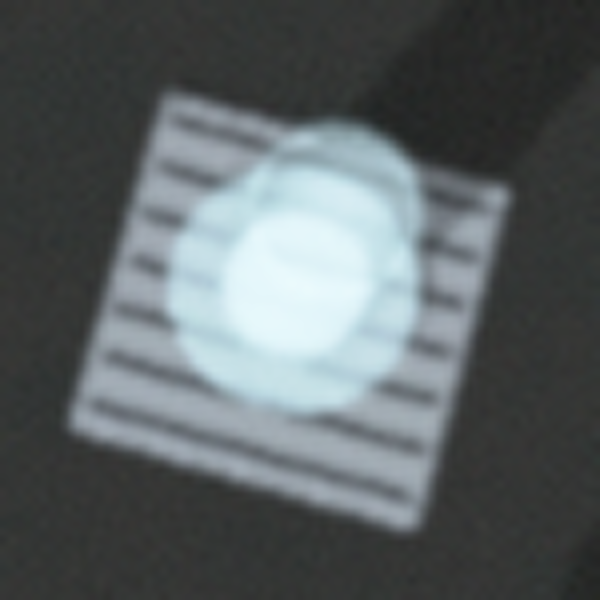

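The foot is centred at crop (294,288), the inner floor at (295,285) and the rim at about (341,203).

```bash
python3 - <<'E'
from h import *
np.set_printoptions(precision=4,suppress=True)
t=lambda u,v:((u+.5)/8-.5+335,(v+.5)/8-.5+225)
print("rim",plane("top",t(341,203),.131),"foot",plane("top",t(294,288),.012),"floor",plane("top",t(295,285),.018))
print("tri rim",tri(cs(125,376),t(341,203)))
E=[plane("top",t(*q),.006) for q in((163,92),(512,188),(418,532),(68,430))];print("mat",sum(E)/4)
# rim edge extents predicted for checks
for c in("top","scene"):
  for x,y in((.554,-.091),(.552,-.090)):
    p=np.array([proj(c,(x+.027*np.cos(a),y+.027*np.sin(a),.131)) for a in np.linspace(0,6.28,200)])
    q=np.r_[p.min(0),p.max(0)]
    print(c,x,y,(q+.5-np.array([335,225]*2))*8-.5 if c=="top" else (q+.5-np.array([255,160]*2))*3.5-.5)
E
```

```text
rim [ 0.5525 -0.0908  0.131 ] foot [ 0.5499 -0.089   0.012 ] floor [ 0.5496 -0.0887  0.018 ]
tri rim (array([ 0.5527, -0.0901,  0.1317]), np.float64(0.001484811430112766))
mat [ 0.544  -0.0888  0.006 ]
top 0.554 -0.091 [254.1749 112.4804 430.6355 284.5918]
top 0.552 -0.09 [250.3335 118.4008 426.8554 290.6322]
scene 0.554 -0.091 [ 84.7587 351.1607 163.8757 407.036 ]
scene 0.552 -0.09 [ 83.8697 349.0772 162.879  404.8004]
```

Slim jar at about (0.552, -0.090). Slim brush and slot_a seat at about (0.565, 0.176). Rack yaw is about 0.05 rad. I'll lift and turn first.

```bash
cat > go.py <<'E'
import sys
from cell import robot
import numpy as np
from scipy.spatial.transform import Rotation as R
np.set_printoptions(precision=4,suppress=True)
o=robot.get_obs();q=o["ee_rot"];r=R.from_quat([q[1],q[2],q[3],q[0]])
Y=r.as_matrix()[:,1]
print("t",o["clock"],"pos",o["eef_pos"],"tool z",r.as_matrix()[:,2],"y-axis deg",np.degrees(np.arctan2(Y[1],Y[0])),"F",o["contact_force"],"open",o["opening"],o["gripper_force"])
for a in sys.argv[1:]:
    p=np.array(eval(a));print(a,"tool shift",r.inv().apply(p-o["eef_pos"]))
E
```

Call:
move_arm(steps=[{"z":-0.035,"az":-0.16},{"z":-0.035,"az":-0.157},{}], newtons=60)

```text
invalid input
```

```bash
python3 go.py ".565,.1765,.30"
```

```text
t 0.1 pos [0.1713 0.6266 0.2305] tool z [-0.0003 -0.0014 -1.    ] y-axis deg 74.71232793846653 F [0.3648 0.1365 0.3301] open 0.08499811466279653 0.0
.565,.1765,.30 tool shift [-0.4985 -0.3305 -0.069 ]
```

Call:
move_arm(steps=[{"z":-0.035,"az":-0.16},{"z":-0.035,"az":-0.157},{"z":0}], newtons=60)

```text
invalid input
```

```bash
python3 go.py ".565,.1765,.30"
```

```text
t 0.1 pos [0.1713 0.6266 0.2305] tool z [-0.0003 -0.0014 -1.    ] y-axis deg 74.71232793846653 F [0.3648 0.1365 0.3301] open 0.08499811466279653 0.0
.565,.1765,.30 tool shift [-0.4985 -0.3305 -0.069 ]
```

Every field may be required, so I'll give full rows.

Call:
move_arm(steps=[{"x":0,"y":0,"z":-0.035,"ax":0,"ay":0,"az":-0.16,"hand":0.085},{"x":0,"y":0,"z":-0.035,"ax":0,"ay":0,"az":-0.157,"hand":0.085},{"x":0,"y":0,"z":0,"ax":0,"ay":0,"az":0,"hand":0.085}], newtons=60)

```text
clock: 0.48
eef_pos: [0.1717, 0.628, 0.3042]
ee_rot: [0.0, -0.026, 1.0, 0.002]
contact_force: [0.4, -0.9, -0.4]
opening: 0.085
gripper_force: 0.0
```

```bash
python3 go.py ".565,.1765,.30"
```

```text
t 0.475 pos [0.1717 0.628  0.3042] tool z [ 0.0008  0.0044 -1.    ] y-axis deg 92.95277130288807 F [ 0.3649 -0.864  -0.4418] open 0.08504718474787888 0.0
.565,.1765,.30 tool shift [-0.3695 -0.4712  0.0025]
```

Call:
move_arm(steps=[{"x":-0.033,"y":-0.043,"z":0,"ax":0,"ay":0,"az":0,"hand":0.085},{"x":-0.033,"y":-0.043,"z":0,"ax":0,"ay":0,"az":0,"hand":0.085},{"x":-0.033,"y":-0.043,"z":0,"ax":0,"ay":0,"az":0,"hand":0.085},{"x":-0.033,"y":-0.043,"z":0,"ax":0,"ay":0,"az":0,"hand":0.085},{"x":-0.033,"y":-0.043,"z":0,"ax":0,"ay":0,"az":0,"hand":0.085},{"x":-0.033,"y":-0.043,"z":0,"ax":0,"ay":0,"az":0,"hand":0.085},{"x":-0.033,"y":-0.043,"z":0,"ax":0,"ay":0,"az":0,"hand":0.085},{"x":-0.033,"y":-0.043,"z":0,"ax":0,"ay":0,"az":0,"hand":0.085},{"x":-0.033,"y":-0.043,"z":0,"ax":0,"ay":0,"az":0,"hand":0.085},{"x":-0.033,"y":-0.043,"z":0,"ax":0,"ay":0,"az":0,"hand":0.085}])

```text
clock: 1.72
eef_pos: [0.523, 0.2125, 0.3003]
ee_rot: [-0.001, -0.024, 1.0, -0.0]
contact_force: [1.1, 0.6, 0.5]
opening: 0.085
gripper_force: 0.0
```

```bash
python3 go.py ".565,.1765,.30"
```

```text
t 1.725 pos [0.523  0.2125 0.3003] tool z [-0.0011 -0.0006 -1.    ] y-axis deg 92.79597157126993 F [1.0597 0.588  0.4974] open 0.08500205779321887 0.0
.565,.1765,.30 tool shift [-0.0402 -0.038   0.0002]
```

Call:
move_arm(steps=[{"x":-0.02,"y":-0.02,"z":0,"ax":0,"ay":0,"az":0,"hand":0.085},{"x":-0.02,"y":-0.02,"z":0,"ax":0,"ay":0,"az":0,"hand":0.085},{"x":0,"y":0,"z":0,"ax":0,"ay":0,"az":0,"hand":0.085},{"x":0,"y":0,"z":0,"ax":0,"ay":0,"az":0,"hand":0.085}])

```text
clock: 2.22
eef_pos: [0.5638, 0.1767, 0.3004]
ee_rot: [-0.001, -0.025, 1.0, -0.0]
contact_force: [0.1, 0.4, -0.3]
opening: 0.0851
gripper_force: 0.0
```

```bash
python3 go.py ".565,.1765,.181"
```

```text
t 2.225 pos [0.5638 0.1767 0.3004] tool z [-0.0015 -0.0003 -1.    ] y-axis deg 92.85701365582473 F [ 0.0695  0.4045 -0.3434] open 0.08505845645054685 0.0
.565,.1765,.181 tool shift [-0.0014 -0.0002  0.1194]
```

Call:
move_arm(steps=[{"x":-0.001,"y":0,"z":0.03,"ax":0,"ay":0,"az":0,"hand":0.085},{"x":0,"y":0,"z":0.03,"ax":0,"ay":0,"az":0,"hand":0.085},{"x":0,"y":0,"z":0.03,"ax":0,"ay":0,"az":0,"hand":0.085},{"x":0,"y":0,"z":0.018,"ax":0,"ay":0,"az":0,"hand":0.085},{"x":0,"y":0,"z":0.01,"ax":0,"ay":0,"az":0,"hand":0.085},{"x":0,"y":0,"z":0,"ax":0,"ay":0,"az":0,"hand":0.06},{"x":0,"y":0,"z":0,"ax":0,"ay":0,"az":0,"hand":0.04},{"x":0,"y":0,"z":0,"ax":0,"ay":0,"az":0,"hand":0.03},{"x":0,"y":0,"z":0,"ax":0,"ay":0,"az":0,"hand":0.025}])

```text
clock: 3.35
eef_pos: [0.5657, 0.1762, 0.1838]
ee_rot: [0.0, -0.025, 1.0, 0.0]
contact_force: [0.4, 0.2, -0.7]
opening: 0.0251
gripper_force: 0.0
```

Call:
move_arm(steps=[{"x":0,"y":0,"z":0,"ax":0,"ay":0,"az":0,"hand":0.02},{"x":0,"y":0,"z":0,"ax":0,"ay":0,"az":0,"hand":0.01},{"x":0,"y":0,"z":0,"ax":0,"ay":0,"az":0,"hand":0.0},{"x":0,"y":0,"z":0,"ax":0,"ay":0,"az":0,"hand":0.0},{"x":0,"y":0,"z":0,"ax":0,"ay":0,"az":0,"hand":0.0}], newtons=60)

```text
clock: 3.98
eef_pos: [0.5657, 0.1763, 0.1837]
ee_rot: [0.0, -0.025, 1.0, 0.0]
contact_force: [-1.5, 1.1, 5.9]
opening: 0.0187
gripper_force: 58.5
```

```bash
python3 go.py
```

```text
t 3.975 pos [0.5657 0.1763 0.1837] tool z [ 0.0005  0.0003 -1.    ] y-axis deg 92.87609447061418 F [-1.513   1.0783  5.9022] open 0.018658235808200422 58.468217253685
```

Call:
move_arm(steps=[{"x":0,"y":0,"z":-0.006,"ax":0,"ay":0,"az":0,"hand":0.0},{"x":0,"y":0,"z":-0.006,"ax":0,"ay":0,"az":0,"hand":0.0},{"x":0,"y":0,"z":0,"ax":0,"ay":0,"az":0,"hand":0.0},{"x":0.012,"y":0,"z":0,"ax":0,"ay":0,"az":0,"hand":0.0},{"x":0.02,"y":0,"z":0,"ax":0,"ay":0,"az":0,"hand":0.0},{"x":0.02,"y":0,"z":0,"ax":0,"ay":0,"az":0,"hand":0.0}])

```text
clock: 4.72
eef_pos: [0.5121, 0.1734, 0.1949]
ee_rot: [-0.0, -0.025, 1.0, -0.0]
contact_force: [-0.5, 0.1, -0.4]
opening: 0.0183
gripper_force: 58.5
```

Call:
move_arm(steps=[{"x":0.02,"y":0,"z":0,"ax":0,"ay":0,"az":0,"hand":0.0},{"x":0.02,"y":0,"z":0,"ax":0,"ay":0,"az":0,"hand":0.0},{"x":0,"y":0,"z":0,"ax":0,"ay":0,"az":0,"hand":0.0},{"x":0,"y":0,"z":0,"ax":0,"ay":0,"az":0,"hand":0.0}])

```text
clock: 5.22
eef_pos: [0.4738, 0.1716, 0.1954]
ee_rot: [0.0, -0.025, 1.0, 0.0]
contact_force: [0.0, -0.5, -0.7]
opening: 0.0188
gripper_force: 58.5
```

```bash
python3 go.py; python3 - <<'E'
from cell import viewer
import cv2
b=viewer.read_camera("scene")["image"][150:330,255:435]
t=viewer.read_camera("top")["image"][190:310,190:310]
import numpy as np
cv2.imwrite("pics/v1.png",np.hstack([cv2.resize(b,(400,400),interpolation=2),cv2.resize(t,(400,400),interpolation=2)]))
E
```

```text
t 5.225 pos [0.4738 0.1716 0.1954] tool z [ 0.0004  0.0002 -1.    ] y-axis deg 92.88305949543133 F [ 0.0109 -0.456  -0.6638] open 0.01875971667448049 58.502798080444336
```

View pics/v1.png

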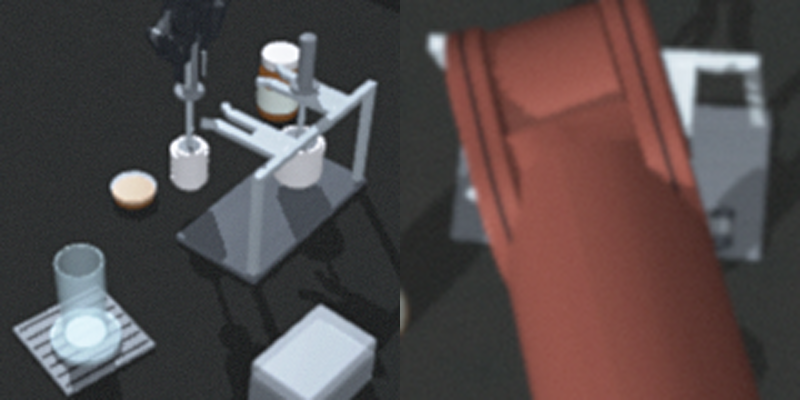

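The brush is out of the fork and hangs upright (collar at left view (190,92), tip at (190,185)). Next I'll lift it and carry it over the jar.

Call:
move_arm(steps=[{"x":0,"y":0,"z":-0.042,"ax":0,"ay":0,"az":0,"hand":0.0},{"x":0,"y":0,"z":-0.042,"ax":0,"ay":0,"az":0,"hand":0.0},{"x":0,"y":0,"z":-0.041,"ax":0,"ay":0,"az":0,"hand":0.0},{"x":-0.005,"y":-0.02,"z":0,"ax":0,"ay":0,"az":0,"hand":0.0},{"x":-0.012,"y":-0.05,"z":0,"ax":0,"ay":0,"az":0,"hand":0.0},{"x":-0.012,"y":-0.05,"z":0,"ax":0,"ay":0,"az":0,"hand":0.0},{"x":-0.012,"y":-0.05,"z":0,"ax":0,"ay":0,"az":0,"hand":0.0},{"x":-0.012,"y":-0.05,"z":0,"ax":0,"ay":0,"az":0,"hand":0.0},{"x":-0.012,"y":-0.045,"z":0,"ax":0,"ay":0,"az":0,"hand":0.0},{"x":0,"y":0,"z":0,"ax":0,"ay":0,"az":0,"hand":0.0}])

```text
clock: 6.58
eef_pos: [0.5521, -0.0946, 0.3202]
ee_rot: [-0.0, -0.022, 1.0, -0.001]
contact_force: [-0.8, -0.3, -0.8]
opening: 0.0186
gripper_force: 58.7
```

Call:
move_arm(steps=[{"x":0,"y":0,"z":0,"ax":0,"ay":0,"az":0,"hand":0.0},{"x":0,"y":0,"z":0,"ax":0,"ay":0,"az":0,"hand":0.0}])

```text
clock: 6.82
eef_pos: [0.5519, -0.0885, 0.3202]
ee_rot: [-0.0, -0.026, 1.0, 0.0]
contact_force: [1.0, -1.1, -0.5]
opening: 0.0186
gripper_force: 58.7
```

```bash
python3 go.py ".552,-.090,.320"; python3 - <<'E'
from cell import viewer
import cv2,numpy as np
b=viewer.read_camera("scene")["image"][190:330,225:365]
t=viewer.read_camera("top")["image"][200:300,320:420]
cv2.imwrite("pics/v2.png",np.hstack([cv2.resize(b,(560,560),interpolation=2),cv2.resize(t,(240,560))]))
E
```

```text
t 6.825 pos [ 0.5519 -0.0885  0.3202] tool z [-0.0003  0.0003 -1.    ] y-axis deg 92.99418471821924 F [ 1.0481 -1.0768 -0.4841] open 0.018601016019183632 58.66903245449066
.552,-.090,.320 tool shift [-0.     -0.0015  0.0002]
```

View pics/v2.png

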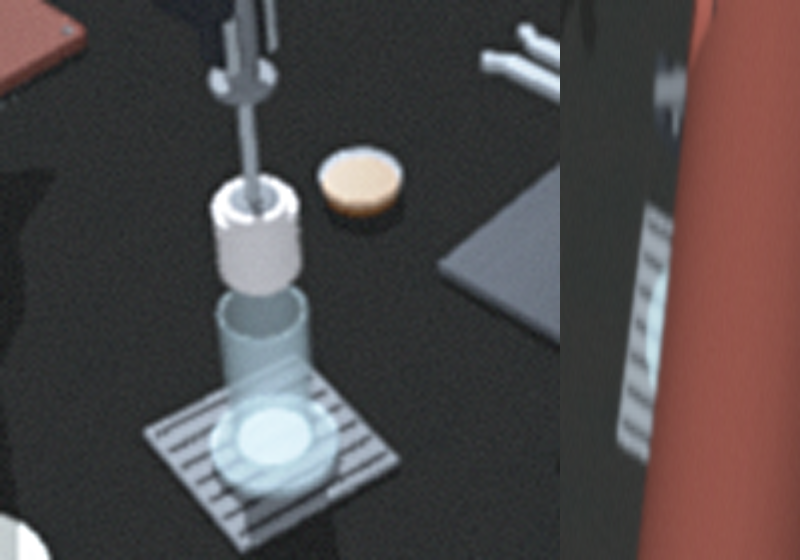

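```bash
python3 - <<'E'
from h import *
f=lambda p:(np.array(proj("scene",p))+.5-[225,190])*4-.5
for z in(.018,.131,.1615,.2215,.3015+.003): print(z,f((.552,-.0885,z)),f((.552,-.0900,z)))
print(f((.555,-.0885,.131)))
E
```

```text
0.018 [274.87989019 434.91127037] [273.1763146  436.21476761]
0.131 [262.92193737 308.9991311 ] [261.09764262 310.30192722]
0.1615 [259.41901001 272.11480114] [257.55915702 273.41535781]
0.2215 [252.143554   195.50735473] [250.20956526 196.80031471]
0.3045 [241.14410449  79.68784626] [239.09730874  80.96177028]
[266.36591889 311.38889603]
```

Brush and rim line up within about 1.5 mm: the tip centre is at (259,272) and the rim centre at (262,311), about 1 mm from the predicted line. I'll nudge it and start down carefully.

Call:
move_arm(steps=[{"x":-0.001,"y":-0.0015,"z":0.015,"ax":0,"ay":0,"az":0,"hand":0.0},{"x":0,"y":0,"z":0.02,"ax":0,"ay":0,"az":0,"hand":0.0},{"x":0,"y":0,"z":0.015,"ax":0,"ay":0,"az":0,"hand":0.0},{"x":0,"y":0,"z":0,"ax":0,"ay":0,"az":0,"hand":0.0}])

```text
clock: 7.42
eef_pos: [0.5521, -0.0911, 0.2689]
ee_rot: [-0.001, -0.025, 1.0, -0.0]
contact_force: [-0.7, -0.3, -0.5]
opening: 0.0187
gripper_force: 58.7
```

```bash
python3 go.py ".553,-.090,.182"
```

```text
t 7.425 pos [ 0.5521 -0.0911  0.2689] tool z [-0.0024 -0.0001 -1.    ] y-axis deg 92.88842032679095 F [-0.7045 -0.2524 -0.4502] open 0.018671657722224833 58.673359751701355
.553,-.090,.182 tool shift [-0.0011  0.001   0.0869]
```

Call:
move_arm(steps=[{"x":-0.0005,"y":0.0005,"z":0.02,"ax":0,"ay":0,"az":0,"hand":0.0},{"x":0,"y":0,"z":0.02,"ax":0,"ay":0,"az":0,"hand":0.0},{"x":0,"y":0,"z":0.02,"ax":0,"ay":0,"az":0,"hand":0.0},{"x":0,"y":0,"z":0.015,"ax":0,"ay":0,"az":0,"hand":0.0},{"x":0,"y":0,"z":0.006,"ax":0,"ay":0,"az":0,"hand":0.0},{"x":0,"y":0,"z":0.002,"ax":0,"ay":0,"az":0,"hand":0.0},{"x":0,"y":0,"z":0,"ax":0,"ay":0,"az":0,"hand":0.0}])

```text
clock: 8.3
eef_pos: [0.5537, -0.0908, 0.1878]
ee_rot: [0.0, -0.025, 1.0, -0.0]
contact_force: [0.2, -0.1, -0.2]
opening: 0.0186
gripper_force: 58.7
```

```bash
python3 go.py ".553,-.090,.182"; python3 - <<'E'
from cell import viewer
import cv2,numpy as np
b=viewer.read_camera("scene")["image"][190:330,225:365]
cv2.imwrite("pics/v3.png",cv2.resize(b,(560,560),interpolation=2))
E
```

```text
t 8.3 pos [ 0.5537 -0.0908  0.1878] tool z [ 0.0007 -0.     -1.    ] y-axis deg 92.87533708824304 F [ 0.2183 -0.1328 -0.2226] open 0.018635132054101267 58.672910928726196
.553,-.090,.182 tool shift [0.0006 0.0008 0.0058]
```

View pics/v3.png

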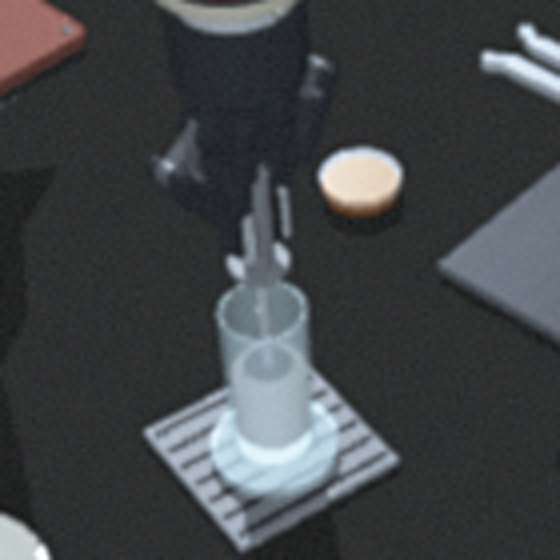

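The head is inside the jar and the jar hasn't moved (rim still at (262,311)). Next: 6 mm further down, then up 55 mm (the up condition is 45–113 mm above the floor).

Call:
move_arm(steps=[{"x":0,"y":0,"z":0.003,"ax":0,"ay":0,"az":0,"hand":0.0},{"x":0,"y":0,"z":0.003,"ax":0,"ay":0,"az":0,"hand":0.0},{"x":0,"y":0,"z":0.001,"ax":0,"ay":0,"az":0,"hand":0.0},{"x":0,"y":0,"z":0,"ax":0,"ay":0,"az":0,"hand":0.0},{"x":0,"y":0,"z":0,"ax":0,"ay":0,"az":0,"hand":0.0}])

```text
clock: 8.98
eef_pos: [0.5534, -0.0908, 0.1804]
ee_rot: [0.0, -0.025, 1.0, -0.0]
contact_force: [0.4, 0.3, -1.0]
opening: 0.0184
gripper_force: 58.7
```

```bash
python3 go.py
```

```text
t 8.975 pos [ 0.5534 -0.0908  0.1804] tool z [ 0.0001 -0.0001 -1.    ] y-axis deg 92.87387460911592 F [ 0.3744  0.2967 -0.9746] open 0.018412783729020922 58.67311477661133
```

Call:
move_arm(steps=[{"x":0,"y":0,"z":-0.015,"ax":0,"ay":0,"az":0,"hand":0.0},{"x":0,"y":0,"z":-0.02,"ax":0,"ay":0,"az":0,"hand":0.0},{"x":0,"y":0,"z":-0.025,"ax":0,"ay":0,"az":0,"hand":0.0},{"x":0,"y":0,"z":0,"ax":0,"ay":0,"az":0,"hand":0.0},{"x":0,"y":0,"z":0,"ax":0,"ay":0,"az":0,"hand":0.0}])

```text
clock: 9.6
eef_pos: [0.5533, -0.0907, 0.2403]
ee_rot: [0.0, -0.025, 1.0, 0.0]
contact_force: [-0.3, -0.4, -0.8]
opening: 0.0187
gripper_force: 58.7
```

Call:
move_arm(steps=[{"x":0,"y":0,"z":0.02,"ax":0,"ay":0,"az":0,"hand":0.0},{"x":0,"y":0,"z":0.02,"ax":0,"ay":0,"az":0,"hand":0.0},{"x":0,"y":0,"z":0.013,"ax":0,"ay":0,"az":0,"hand":0.0},{"x":0,"y":0,"z":0.006,"ax":0,"ay":0,"az":0,"hand":0.0},{"x":0,"y":0,"z":0.001,"ax":0,"ay":0,"az":0,"hand":0.0},{"x":0,"y":0,"z":0,"ax":0,"ay":0,"az":0,"hand":0.0},{"x":0,"y":0,"z":0,"ax":0,"ay":0,"az":0,"hand":0.0}])

```text
clock: 10.48
eef_pos: [0.5537, -0.0908, 0.1809]
ee_rot: [0.0, -0.025, 1.0, 0.0]
contact_force: [-0.6, -0.3, -0.8]
opening: 0.0183
gripper_force: 58.7
```

```bash
python3 go.py
```

```text
t 10.475 pos [ 0.5537 -0.0908  0.1809] tool z [ 0.0009  0.0001 -1.    ] y-axis deg 92.8789682170384 F [-0.6389 -0.2721 -0.762 ] open 0.01832323494260286 58.681697845458984
```

Call:
move_arm(steps=[{"x":0,"y":0,"z":-0.015,"ax":0,"ay":0,"az":0,"hand":0.0},{"x":0,"y":0,"z":-0.02,"ax":0,"ay":0,"az":0,"hand":0.0},{"x":0,"y":0,"z":-0.025,"ax":0,"ay":0,"az":0,"hand":0.0},{"x":0,"y":0,"z":0,"ax":0,"ay":0,"az":0,"hand":0.0},{"x":0,"y":0,"z":0,"ax":0,"ay":0,"az":0,"hand":0.0}])

```text
clock: 11.1
eef_pos: [0.5533, -0.0907, 0.2403]
ee_rot: [0.0, -0.025, 1.0, 0.0]
contact_force: [-0.9, 0.2, -0.9]
opening: 0.0186
gripper_force: 58.7
```

Call:
move_arm(steps=[{"x":0,"y":0,"z":0.02,"ax":0,"ay":0,"az":0,"hand":0.0},{"x":0,"y":0,"z":0.02,"ax":0,"ay":0,"az":0,"hand":0.0},{"x":0,"y":0,"z":0.013,"ax":0,"ay":0,"az":0,"hand":0.0},{"x":0,"y":0,"z":0.006,"ax":0,"ay":0,"az":0,"hand":0.0},{"x":0,"y":0,"z":0.001,"ax":0,"ay":0,"az":0,"hand":0.0},{"x":0,"y":0,"z":0,"ax":0,"ay":0,"az":0,"hand":0.0},{"x":0,"y":0,"z":0,"ax":0,"ay":0,"az":0,"hand":0.0}])

```text
clock: 11.98
eef_pos: [0.5537, -0.0908, 0.1809]
ee_rot: [0.0, -0.025, 1.0, 0.0]
contact_force: [0.3, -0.3, -0.3]
opening: 0.0186
gripper_force: 58.7
```

Call:
move_arm(steps=[{"x":0,"y":0,"z":-0.015,"ax":0,"ay":0,"az":0,"hand":0.0},{"x":0,"y":0,"z":-0.02,"ax":0,"ay":0,"az":0,"hand":0.0},{"x":0,"y":0,"z":-0.025,"ax":0,"ay":0,"az":0,"hand":0.0},{"x":0,"y":0,"z":0,"ax":0,"ay":0,"az":0,"hand":0.0},{"x":0,"y":0,"z":0,"ax":0,"ay":0,"az":0,"hand":0.0},{"x":0,"y":0,"z":-0.025,"ax":0,"ay":0,"az":0,"hand":0.0},{"x":0,"y":0,"z":-0.03,"ax":0,"ay":0,"az":0,"hand":0.0},{"x":0,"y":0,"z":-0.025,"ax":0,"ay":0,"az":0,"hand":0.0},{"x":0,"y":0,"z":0,"ax":0,"ay":0,"az":0,"hand":0.0}])

```text
clock: 13.1
eef_pos: [0.5539, -0.0909, 0.3213]
ee_rot: [0.001, -0.025, 1.0, -0.0]
contact_force: [0.8, -0.3, -0.5]
opening: 0.0185
gripper_force: 58.7
```

```bash
python3 go.py ".4738,.1716,.320"
```

```text
t 13.1 pos [ 0.5539 -0.0909  0.3213] tool z [ 0.0018 -0.     -1.    ] y-axis deg 92.87075111800061 F [ 0.8181 -0.2589 -0.4618] open 0.018514537192652388 58.685141801834106
.4738,.1716,.320 tool shift [0.0668 0.2662 0.0012]
```

Call:
move_arm(steps=[{"x":0.006,"y":0.02,"z":0,"ax":0,"ay":0,"az":0,"hand":0.0},{"x":0.013,"y":0.045,"z":0,"ax":0,"ay":0,"az":0,"hand":0.0},{"x":0.013,"y":0.045,"z":0,"ax":0,"ay":0,"az":0,"hand":0.0},{"x":0.013,"y":0.045,"z":0,"ax":0,"ay":0,"az":0,"hand":0.0},{"x":0.012,"y":0.045,"z":0,"ax":0,"ay":0,"az":0,"hand":0.0},{"x":0.01,"y":0.045,"z":0,"ax":0,"ay":0,"az":0,"hand":0.0},{"x":0.003,"y":0.021,"z":0,"ax":0,"ay":0,"az":0,"hand":0.0},{"x":0,"y":0,"z":0,"ax":0,"ay":0,"az":0,"hand":0.0},{"x":0,"y":0,"z":0,"ax":0,"ay":0,"az":0,"hand":0.0},{"x":0,"y":0,"z":0,"ax":0,"ay":0,"az":0,"hand":0.0}])

```text
clock: 14.35
eef_pos: [0.4704, 0.1701, 0.32]
ee_rot: [-0.0, -0.024, 1.0, -0.0]
contact_force: [-0.1, 0.1, -1.0]
opening: 0.0187
gripper_force: 58.7
```

```bash
python3 go.py ".4738,.1716,.1954"
```

```text
t 14.35 pos [0.4704 0.1701 0.32  ] tool z [-0.0003 -0.0004 -1.    ] y-axis deg 92.76166440374958 F [-0.1158  0.1229 -0.9722] open 0.01871105042277649 58.72751533985138
.4738,.1716,.1954 tool shift [-0.0035  0.0014  0.1246]
```

Call:
move_arm(steps=[{"x":0,"y":0.001,"z":0.03,"ax":0,"ay":0,"az":0,"hand":0.0},{"x":0,"y":0,"z":0.035,"ax":0,"ay":0,"az":0,"hand":0.0},{"x":0,"y":0,"z":0.035,"ax":0,"ay":0,"az":0,"hand":0.0},{"x":0,"y":0,"z":0.024,"ax":0,"ay":0,"az":0,"hand":0.0},{"x":0,"y":0,"z":0,"ax":0,"ay":0,"az":0,"hand":0.0},{"x":0,"y":0,"z":0,"ax":0,"ay":0,"az":0,"hand":0.0}])

```text
clock: 15.1
eef_pos: [0.4707, 0.1721, 0.1974]
ee_rot: [0.001, -0.025, 1.0, 0.0]
contact_force: [-0.6, -0.3, -0.1]
opening: 0.0186
gripper_force: 58.7
```

```bash
python3 go.py ".4738,.1716,.1954" ".5657,.1763,.1954"
```

```text
t 15.1 pos [0.4707 0.1721 0.1974] tool z [ 0.0011  0.0005 -1.    ] y-axis deg 92.82631469231407 F [-0.5632 -0.2783 -0.1404] open 0.018556609948100024 58.72221529483795
.4738,.1716,.1954 tool shift [-0.003  -0.0007  0.002 ]
.5657,.1763,.1954 tool shift [-0.0951 -0.0005  0.0022]
```

Now slide into the fork, first half, then check.

Call:
move_arm(steps=[{"x":-0.015,"y":-0.0005,"z":0,"ax":0,"ay":0,"az":0,"hand":0.0},{"x":-0.02,"y":0,"z":0,"ax":0,"ay":0,"az":0,"hand":0.0},{"x":-0.02,"y":0,"z":0,"ax":0,"ay":0,"az":0,"hand":0.0},{"x":-0.005,"y":0,"z":0,"ax":0,"ay":0,"az":0,"hand":0.0},{"x":0,"y":0,"z":0,"ax":0,"ay":0,"az":0,"hand":0.0}])

```text
clock: 15.72
eef_pos: [0.5304, 0.1748, 0.1965]
ee_rot: [0.0, -0.025, 1.0, -0.0]
contact_force: [-0.0, 0.4, -1.5]
opening: 0.0189
gripper_force: 58.7
```

```bash
python3 go.py ".5657,.1763,.1954"
```

```text
t 15.725 pos [0.5304 0.1748 0.1965] tool z [ 0.0002 -0.0002 -1.    ] y-axis deg 92.85423670337157 F [-0.0445  0.3747 -1.4681] open 0.018903807689898716 58.722167015075684
.5657,.1763,.1954 tool shift [-0.0353 -0.0003  0.0011]
```

Call:
move_arm(steps=[{"x":-0.015,"y":0,"z":0,"ax":0,"ay":0,"az":0,"hand":0.0},{"x":-0.014,"y":0,"z":0,"ax":0,"ay":0,"az":0,"hand":0.0},{"x":-0.006,"y":0,"z":0,"ax":0,"ay":0,"az":0,"hand":0.0},{"x":0,"y":0,"z":0,"ax":0,"ay":0,"az":0,"hand":0.0},{"x":0,"y":0,"z":0.006,"ax":0,"ay":0,"az":0,"hand":0.0},{"x":0,"y":0,"z":0.004,"ax":0,"ay":0,"az":0,"hand":0.0},{"x":0,"y":0,"z":0,"ax":0,"ay":0,"az":0,"hand":0.0},{"x":0,"y":0,"z":0,"ax":0,"ay":0,"az":0,"hand":0.0}])

```text
clock: 16.73
eef_pos: [0.5649, 0.1767, 0.1864]
ee_rot: [0.0, -0.025, 1.0, 0.0]
contact_force: [0.4, -0.1, -1.4]
opening: 0.0187
gripper_force: 58.7
```

```bash
python3 go.py ".5657,.1763,.1837"
```

```text
t 16.725 pos [0.5649 0.1767 0.1864] tool z [ 0.0001  0.     -1.    ] y-axis deg 92.87868006789314 F [ 0.4475 -0.0596 -1.3598] open 0.018668696977217267 58.72182011604309
.5657,.1763,.1837 tool shift [-0.0008 -0.0004  0.0027]
```

Call:
move_arm(steps=[{"x":0,"y":0,"z":0.002,"ax":0,"ay":0,"az":0,"hand":0.0},{"x":0,"y":0,"z":0.001,"ax":0,"ay":0,"az":0,"hand":0.0},{"x":0,"y":0,"z":0,"ax":0,"ay":0,"az":0,"hand":0.0}])

```text
clock: 17.1
eef_pos: [0.565, 0.1767, 0.1838]
ee_rot: [0.0, -0.025, 1.0, 0.0]
contact_force: [-1.7, -0.7, 3.4]
opening: 0.0188
gripper_force: 59.5
```

Call:
move_arm(steps=[{"x":0,"y":0,"z":0,"ax":0,"ay":0,"az":0,"hand":0.02},{"x":0,"y":0,"z":0,"ax":0,"ay":0,"az":0,"hand":0.026},{"x":0,"y":0,"z":0,"ax":0,"ay":0,"az":0,"hand":0.035},{"x":0,"y":0,"z":0,"ax":0,"ay":0,"az":0,"hand":0.05},{"x":0,"y":0,"z":0,"ax":0,"ay":0,"az":0,"hand":0.07},{"x":0,"y":0,"z":0,"ax":0,"ay":0,"az":0,"hand":0.07}])

```text
clock: 17.85
eef_pos: [0.565, 0.1766, 0.1833]
ee_rot: [-0.0, -0.025, 1.0, -0.0]
contact_force: [0.1, 0.2, -0.5]
opening: 0.0699
gripper_force: 0.0
```

Call:
move_arm(steps=[{"x":0,"y":0,"z":-0.02,"ax":0,"ay":0,"az":0,"hand":0.07},{"x":0,"y":0,"z":-0.04,"ax":0,"ay":0,"az":0,"hand":0.07},{"x":0,"y":0,"z":-0.05,"ax":0,"ay":0,"az":0,"hand":0.07},{"x":0.05,"y":0,"z":0,"ax":0,"ay":0,"az":0,"hand":0.07},{"x":0.05,"y":0,"z":0,"ax":0,"ay":0,"az":0,"hand":0.07},{"x":0,"y":0,"z":0,"ax":0,"ay":0,"az":0,"hand":0.07},{"x":0,"y":0,"z":0,"ax":0,"ay":0,"az":0,"hand":0.07}])

```text
clock: 18.73
eef_pos: [0.4655, 0.1717, 0.2937]
ee_rot: [0.0, -0.025, 1.0, 0.0]
contact_force: [1.0, 0.1, -0.5]
opening: 0.0703
gripper_force: 0.0
```

```bash
python3 go.py; python3 - <<'E'
from cell import viewer
import cv2,numpy as np
b=viewer.read_camera("scene")["image"][160:330,255:435]
cv2.imwrite("pics/v4.png",cv2.resize(b,None,fx=3.5,fy=3.5,interpolation=2))
E
```

```text
t 18.725 pos [0.4655 0.1717 0.2937] tool z [ 0.0009  0.0007 -1.    ] y-axis deg 92.88229190971279 F [ 0.9875  0.0875 -0.5421] open 0.07031970199028194 0.0
```

View pics/v4.png

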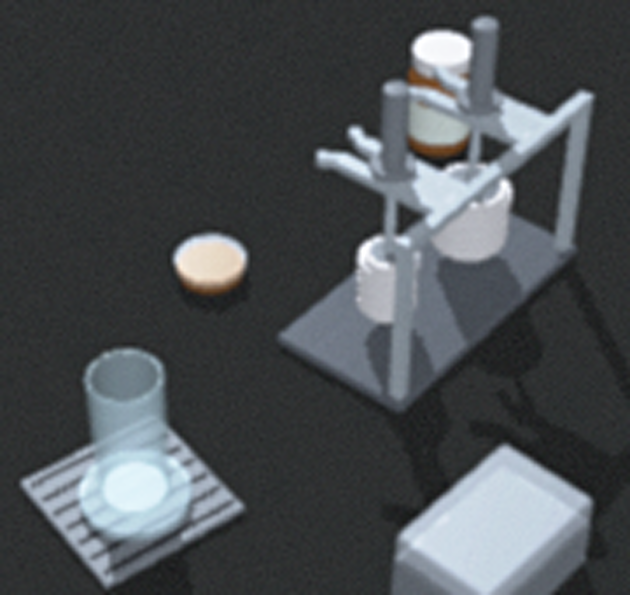

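The slim brush is back where it started (handle top at (396,89), collar on the tines) and the jar hasn't moved (rim at (125,376)). The collar touched the tines at the same tool height as at pickup, so the brush didn't slip in the grip.

```bash
python3 -c "
from cell import robot
print(robot.close_job())"
```

```text
the job is handed in; nothing more can be done
None
```

I scrubbed the slim jar on the mat with the slim brush for three full strokes, hung the brush back on its collar in its fork with the jar unmoved, and handed the job in at about 19 s; no verdict was returned.

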